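# Bring the carded bait tub round to the front and hold the carousel

## Robot

A 6-joint arm with a two-finger parallel gripper is mounted at the origin on the work surface. World frame = base frame: x ahead of the robot, y to its left, z up, the work surface at z = 0. Lengths are in m, angles in rad, forces in N, time in s.
With the tool pointing down it reaches from about 0.3 to 0.775 m from the base axis. Payload 14.6 kg.
Tool frame: the origin (TCP) lies at the very end of the fingers, on their centre line; the grasp point (between the pads) lies 19 mm behind it; y points along the fingers, x is the direction in which the jaws open and shut, and the axes are right-handed (so a half turn about y gives the same grasp; the last joint's range is limited). The gripper opens to 94 mm and grips with 3 to 60 N. Pads are 16 mm wide; open, the fingers measure 119 mm over their backs; the gripper's body (75 mm by 177 mm) begins 78 mm behind the grasp point.
Start: joints at [-1.384, 0.3, 1.521, -0, 1.321, -0.067], TCP at [0.138, -0.532, 0.205] pointing down, gripper open.
Joint ranges: [-3.03, 3.03], [-0.79, 2.21], [0.23, 2.52], [-1.04, 4.18], [0, 3.07], [-2.55, 2.55]. Speed limits (rad/s): [2.22, 2.22, 2.57, 3.14, 3.14, 3.14].

## Interface

Orientations are given as [roll, pitch, yaw] about the fixed x, y, z axes, in that order (R = Rz(yaw) Ry(pitch) Rx(roll)).
In Python, from station import * gives the robot as it stands.
- The arm moves only by the tool send_rows, never from a script. Its argument "series" is text: rows parted by semicolons, each of 7 numbers parted by spaces: the turn, a rotation vector about the tool's x, y, z in units of 5 degrees (1.0 is 5 degrees), then the shift along the tool's x, y, z in cm, then the opening, from -1 (shut) to 1 (fully open). A call has exactly 10 rows; each row is the pose to reach, as a shift and turn from the pose commanded when the call began, along the tool's axes at that moment; what a row does not reach only later rows make up. A row lasts 1/12 s, in which the tool goes at most 41.7 mm and 7.16 degrees, less where a joint would pass 70% of its speed; a pose out of reach is approached as far as the arm can. A call with a gripper value outside its range is refused whole. The fingers move at their own pace and stop on an object; "newtons" is the grip in N (left out, the last holds). Time passes only in rows, so rows that repeat a pose let the fingers close, or fill a call up. It gives the time, the measured TCP pose, the force and the opening at its end, in the units of the state.
- get_obs(): the state, without advancing time (a new reading comes with each control period).
- camera(name): name is "scene" or "side" or "wrist"; returns the picture (384x512x3 uint8, red, green, blue); there is no depth.
- camera_info(name): a dict with "K" (3x3 intrinsics, pixels), "k1" (the pictures are not rectified: a ray, as slopes to the right and down, at radius r is drawn at 1 + k1 r^2 times it, then the intrinsics apply), "R" (3x3) and "t" (3): a world point X has camera coordinates R X + t; the wrist camera has in their place "mount" (4x4, takes a point from camera to tool coordinates, whose origin is the TCP and whose axes are the tool frame's). Camera axes: x right, y down, z forward; pixel columns grow to the right and rows downward; lengths in m; the calibration is good to about 2 mm. A picture is of the moment at which its call begins: read the wrist's pose just before it. camera_info takes no time and is no camera call.
- hand_in(): hands the job in, once; it reports no verdict.
The state is a dict: "time_s": time; "qpos": joint angles; "joint_vel": joint speeds; "tau": joint torques, N m; "ee_pos": TCP position; "eef_rot": TCP orientation; "force": force on the tool from outside, world axes, zero at the start; "moment": the same for the moment, N m; "grip_width": finger opening in m.
Only numpy, scipy, OpenCV 4.12 (cv2) and the standard library are available. Lean on these libraries where they do the work, as an engineer would, in place of code of your own. Each camera call takes 0.05 s, during which the arm holds its last target. There are 200 camera calls.

## Task

On the tackle stall stands a round carousel of six bait tubs, clamped and braked by a sprung clamp with a black knob on top. Pull the knob straight up to its stop and, only while it is up, turn the carousel until the tub with the price card is centred on the pick-up ledge that juts out of the stand. Finish holding the knob up there, with the carousel still, so that a customer can take the tub: regrip on the way if you must, but do not let go at the end, do not turn the carousel while the knob is down, and leave the mug, the reel and the loose tub alone.

Things in the scene. Friction and masses are not known exactly. Their poses are not given: they have to be found in the camera images.
- knob (a point): Centre of the black round knob (40 mm diameter, 30 mm tall, upright, on a 20 mm stem) on the carousel's turning axis: 141 mm above the table when down, 163 mm at its upper stop. It lifts straight up 22 mm against a spring (about 6 to 9 N) and drops back when let go. It may be let go and gripped again at another angle as often as wanted.
- clamp: Clamp with the knob, one rigid part: turning it turns turntable and tubs too, either way without limit. Down, a friction brake (about 0.4 N m) holds all; up, it turns freely (under 0.1 N m). Six flat arms, tops 100 mm above the table when down, reach 77 mm out over the tub lids, 26 mm below the knob's underside. Origin on the axis, at table height when down; z up, x towards the card.
- card (a point): Middle of the one white price card, 50 mm wide and 58 tall, leaning outward on the rim of the turntable (200 mm diameter) just outside one of the six like tubs (45 mm diameter, lids 92 mm above the table, 68 mm from the axis). The point is 115 mm from the turning axis, in line with the marked tub, 60 mm above the table.
- front (a point): Point on the fixed stand, on the middle line of the pick-up ledge, 115 mm from the turning axis, 18 mm above the table; the card's point is straight above it when the marked tub is at the front. The ledge is a flat tongue, 84 mm wide with a low aluminium rim, jutting from the round grey stand (224 mm diameter) to 180 mm from the axis; its direction varies.
- mug: White mug, 80 mm diameter, 92 mm tall, loose bystander; origin under its centre.
- reel: Fishing reel on its foot, about 60 x 95 x 75 mm, loose bystander; origin under its foot.
- tub: Loose white bait tub with black lid, 52 mm diameter, 70 mm tall, bystander; origin under its centre.

How it is judged:
On the way, in this order (a step that is already met when the one before it is completed fails the run):
1. the knob is pulled up to its stop (z of knob in the frame of front above 0.139 m), for 0.2 s.
2. with the knob up, the carded tub is centred on the ledge (z of knob in the frame of front above 0.139 m and horizontal distance between card and front below 0.016 m), for 0.2 s.
At the end, for the whole second after the job is handed in: The fingers hold the knob (over 2 N) within 6 mm of its upper stop, the card's point is within 16 mm (about 8 degrees) of straight above the ledge's point, and the carousel is still (under 0.1 rad/s) (all of step 2 and angular speed of clamp below 0.1 rad/s and contact force between the fingers and clamp above 2 N); the arm keeps its last pose, push and grip.
It fails at once if the carousel is turned while the knob is down (z of knob in the frame of front below 0.127 m and angular speed of clamp above 0.5 rad/s).
It fails at once if the mug is disturbed (distance of mug from where it was at the start of the episode above 0.03 m).
It fails at once if the reel is disturbed (distance of reel from where it was at the start of the episode above 0.03 m).
It fails at once if the loose tub is disturbed (distance of tub from where it was at the start of the episode above 0.03 m).
It also fails if it takes over 51 s, if anything falls off the work surface, if the arm or the gripper's body presses on something with over 40 N, if the wrist force passes 120 N, or if a joint passes its speed limit or range.

## Working session

There is one attempt and no reset: what is moved stays moved. The work goes in short steps, Python scripts to look and compute and a tool call to move; the robot and the scene stay as the last step left them, time stands still between calls to the robot, and variables do not carry over. Pictures are saved under pics/ and viewed, on a budget of 10 in all, crops included, one or two more only if the job needs it, and the job is handed in when it is done.

Besides the shell and the picture viewer there is one more tool, called after "Emit:" as name(argument=value, ...), one argument or row to a line, values as JSON. send_rows: Moves the arm, as the interface text tells. Its arguments: {"type":"object","properties":{"series":{"type":"string"},"newtons":{"type":"number"}},"required":["series"]}

```bash
mkdir -p pics; python3 - <<'E'
from station import *
import cv2,numpy as np
o=get_obs();print(o)
a=camera("scene");b=camera("side")
np.save('a.npy',a);np.save('b.npy',b)
cv2.imwrite('pics/a.png',cv2.cvtColor(a,cv2.COLOR_RGB2BGR));cv2.imwrite('pics/b.png',cv2.cvtColor(b,cv2.COLOR_RGB2BGR))
for n in("scene","side","wrist"):print(camera_info(n))
E
```

```text
{'time_s': 0.0, 'qpos': array([-1.38360431e+00,  3.00478594e-01,  1.52158195e+00, -8.95420746e-06,
        1.32070571e+00, -6.66253247e-02]), 'joint_vel': array([ 1.36474133e-03,  4.15100928e-04, -2.54315011e-05,  1.19308846e-03,
       -1.57449032e-03, -6.94054044e-04]), 'tau': array([-3.38889868e-04, -5.31804729e+01, -3.52741456e+01,  7.06728618e-02,
        2.43513932e-02, -9.86362625e-05]), 'ee_pos': array([ 0.13803736, -0.53212204,  0.20488185]), 'eef_rot': array([-1.57072685e+00,  1.17157484e-03, -1.31697672e+00]), 'force': array([-0.4734907 ,  0.04870373,  0.08716567]), 'moment': array([0.03077333, 0.06471877, 0.01430925]), 'grip_width': 0.09397483986202529}
{'K': array([[376.86127065,   0.        , 260.70714129],
       [  0.        , 376.86127065, 187.82021891],
       [  0.        ,   0.        ,   1.        ]]), 'k1': -0.05355273901186799, 'R': array([[-0.07223983,  0.99736092,  0.00725253],
       [ 0.52620239,  0.04428854, -0.84920526],
       [-0.84728534, -0.05753014, -0.5280131 ]]), 't': array([ 0.0324849 , -0.22161999,  1.57125812])}
{'K': array([[457.63899874,   0. 
[... 196 characters left out ...]
0.01131617],
       [-0.41695071,  0.54447572, -0.72780374],
       [ 0.42933625, -0.5877897 , -0.6856921 ]]), 't': array([0.45381709, 0.29991674, 1.22618037])}
{'K': array([[290.27662216,   0.        , 260.06186372],
       [  0.        , 290.27662216, 192.27506733],
       [  0.        ,   0.        ,   1.        ]]), 'k1': -0.04967052061606765, 'mount': array([[ 9.99999942e-01, -3.34328567e-04, -6.77079583e-05,
         5.42889367e-05],
       [-1.92654363e-05, -2.53526833e-01,  9.67328354e-01,
        -1.79409018e-01],
       [-3.40571287e-04, -9.67328296e-01, -2.53526825e-01,
         7.25123593e-02],
       [ 0.00000000e+00,  0.00000000e+00,  0.00000000e+00,
         1.00000000e+00]])}
```

View pics/a.png

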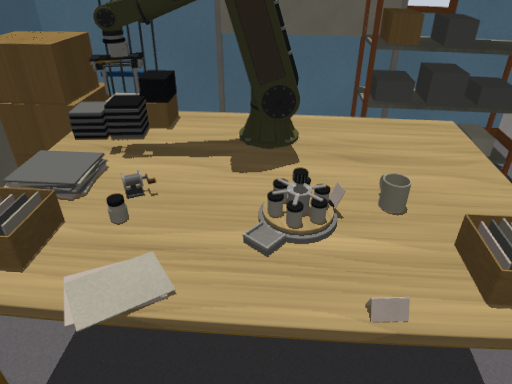

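View pics/b.png

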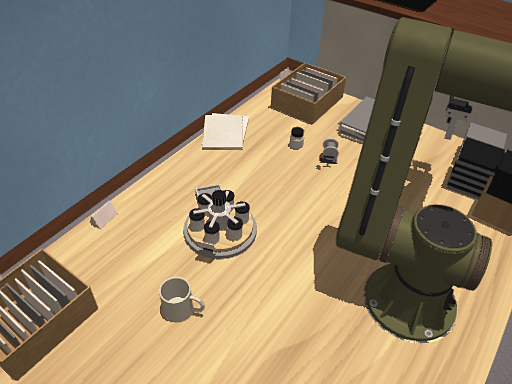

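The scene view shows the knob near (301,176), the ledge near (265,237) and the card near (338,195). The side view shows the knob near (219,199). I'll enlarge both to pick points.

```bash
cat > h.py <<'E'
import numpy as np,cv2
from station import *
def ray(n,uv,obs=None):
    c=camera_info(n);K=c['K'];D=np.array([c['k1'],0,0,0,0])
    p=cv2.undistortPoints(np.array([[uv]],float),K,D)[0,0]
    d=np.array([p[0],p[1],1.])
    if n=='wrist':
        from scipy.spatial.transform import Rotation as R
        T=np.eye(4);T[:3,:3]=R.from_euler('xyz',obs['eef_rot']).as_matrix();T[:3,3]=obs['ee_pos']
        M=T@c['mount'];return M[:3,3],M[:3,:3]@d
    return -c['R'].T@c['t'],c['R'].T@d
def plane(n,uv,z,obs=None):
    o,d=ray(n,uv,obs);return o+d*(z-o[2])/d[2]
def proj(n,X,obs=None):
    c=camera_info(n);D=np.array([c['k1'],0,0,0,0])
    return cv2.projectPoints(np.array([X],float),cv2.Rodrigues(c['R'])[0],c['t'],c['K'],D)[0][0,0]
E
python3 - <<'E'
import numpy as np,cv2
a=np.load('a.npy')[160:260,235:355];b=np.load('b.npy')[175:270,170:270]
A=cv2.resize(a,None,fx=6,fy=6,interpolation=2)[:,:,::-1];B=cv2.resize(b,None,fx=6,fy=6,interpolation=2)[:,:,::-1]
cv2.imwrite('pics/a6.png',A);cv2.imwrite('pics/b6.png',B)
E
```

```text
(no output)
```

View pics/a6.png

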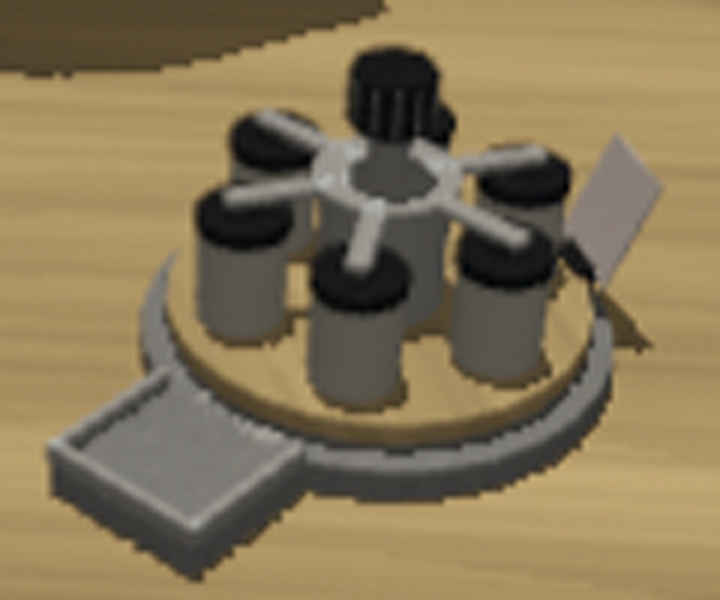

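View pics/b6.png

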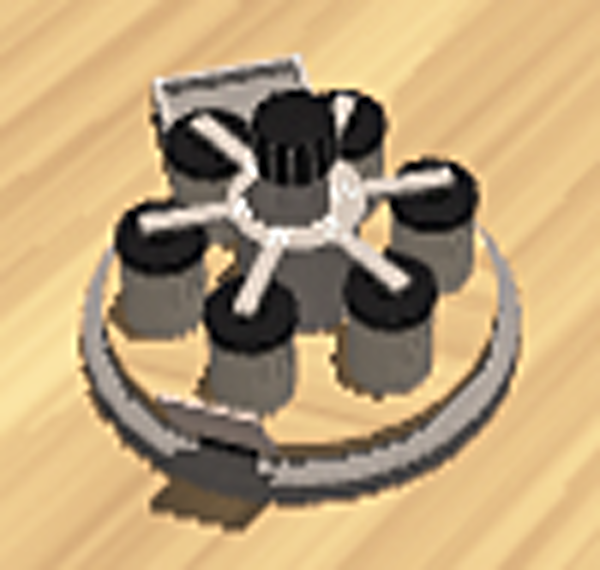

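Knob centres: scene crop (394,93), side crop (296,137). Ledge outer corners: scene crop (52,445) and (195,525). The arm tips can be read in both crops, and the card sits by side-crop tub (250,300).

```bash
python3 - <<'E'
from h import *
A=lambda x,y:(x/6+235-.4,y/6+160-.4)
B=lambda x,y:(x/6+170-.4,y/6+175-.4)
k1=plane('scene',A(394,93),.141);k2=plane('side',B(296,137),.141);print(k1,k2)
o1,d1=ray('scene',A(394,93));o2,d2=ray('side',B(296,137))
s=np.linalg.lstsq(np.c_[d1,-d2],o2-o1,rcond=None)[0];print('tri',o1+d1*s[0],o2+d2*s[1])
k=(k1+k2)[:2]/2
def pol(p):
    v=p[:2]-k;return np.round([np.hypot(*v),np.degrees(np.arctan2(v[1],v[0]))],3)
for p in[(265,117),(232,197),(358,262),(525,238),(540,155)]:print('armS',pol(plane('scene',A(*p),.1)))
for p in[(200,122),(345,102),(448,176),(403,284),(245,308),(147,224)]:print('armB',pol(plane('side',B(*p),.1)))
for z in(.018,.024):
  print('ledgeS',pol(plane('scene',A(52,445),z)),pol(plane('scene',A(195,525),z)),pol((plane('scene',A(52,445),z)+plane('scene',A(195,525),z))/2))
  print('ledgeB',pol((plane('side',B(155,80),z)+plane('side',B(297,60),z))/2))
print('cardS',pol(plane('scene',A(612,210),.06)));print('cardB',pol(plane('side',B(212,445),.06)))
E
```

```text
[0.57475284 0.11369745 0.141     ] [0.57415171 0.11440383 0.141     ]
tri [0.57431846 0.11372022 0.14075182] [0.57444268 0.11406408 0.14056594]
armS [ 7.20000e-02 -1.27013e+02]
armS [  0.075 -68.375]
armS [  0.076 -10.855]
armS [ 0.077 49.153]
armS [7.20000e-02 1.05943e+02]
armB [ 0.073 -8.562]
armB [  0.071 -70.506]
armB [ 7.50000e-02 -1.31552e+02]
armB [7.70000e-02 1.68844e+02]
armB [7.70000e-02 1.10041e+02]
armB [ 0.075 51.761]
ledgeS [  0.179 -53.256] [  0.173 -26.733] [  0.171 -40.207]
ledgeB [  0.186 -37.84 ]
ledgeS [  0.183 -51.218] [  0.179 -25.648] [  0.176 -38.549]
ledgeB [  0.179 -37.489]
cardS [  0.115 109.465]
cardB [  0.129 110.302]
```

Emit:
send_rows(
  series="0 0 0 -1.3 -1 1.5 1; 0 0 0 -3.5 -2 4 1; 0 0 0 -6 -3 7 1; 0 0 0 -9 -4 10 1; 0 0 0 -12 -5 13.5 1; 0 0 0 -15 -5.5 17 1; 0 0 0 -18 -5.5 20.5 1; 0 0 0 -21 -5.5 23.8 1; 0 0 0 -23.5 -5.5 26.5 1; 0 0 0 -25.8 -5.5 29.2 1",
)

```text
time_s: 0.93
ee_pos: [0.3517, -0.2142, 0.2605]
eef_rot: [-1.571, -0.0, -1.317]
force: [0.4, -1.9, 0.5]
grip_width: 0.0936
```

Emit:
send_rows(
  series="0 -1 0 -3 0 3 1; 0 -2 0 -6 0 6.5 1; 0 -3 0 -9 0 10 1; 0 -4 0 -12 0 13.5 1; 0 -5 0 -15 0 17 1; 0 -6 0 -18 0 20.5 1; 0 -7 0 -21 0 23.8 1; 0 -8 0 -23.5 0 26.5 1; 0 -9 0 -25 0 28.5 1; 0 -10 0 -25.8 0 29.2 1",
)

```text
time_s: 1.77
ee_pos: [0.5706, 0.1108, 0.2592]
eef_rot: [-1.571, 0.001, -0.437]
force: [-1.5, -0.6, -0.6]
grip_width: 0.0938
```

Emit:
send_rows(
  series="0 -1.4 0 0 0 0 1; 0 -2.8 0 0 0 0 1; 0 -4.2 0 0 0 0 1; 0 -5.6 0 0 0 0 1; 0 -7 0 0 0 0 1; 0 -8.4 0 0 0 0 1; 0 -9.8 0 0 0 0 1; 0 -11.2 0 0 0 0 1; 0 -12.6 0 0 0 0 1; 0 -14 0 0 0 0 1",
)

```text
time_s: 2.6
ee_pos: [0.569, 0.1069, 0.26]
eef_rot: [-1.57, 0.001, 0.783]
force: [0.1, -0.5, -0.0]
grip_width: 0.0939
```

```bash
python3 - <<'E'
from h import *
o=get_obs();w=camera('wrist')
print(o['ee_pos'],o['eef_rot'],o['qpos'],o['time_s'])
np.savez('w.npz',w=w,**{k:o[k] for k in('ee_pos','eef_rot')})
cv2.imwrite('pics/w.png',w[:,:,::-1])
E
```

```text
[0.56900774 0.10687434 0.2600373 ] [-1.57032033e+00  6.09154180e-04  7.83447708e-01] [ 1.22402614e-01  3.31557098e-01  1.35343317e+00  1.75339089e-06
  1.45737545e+00 -6.61045148e-01] 2.6
```

View pics/w.png

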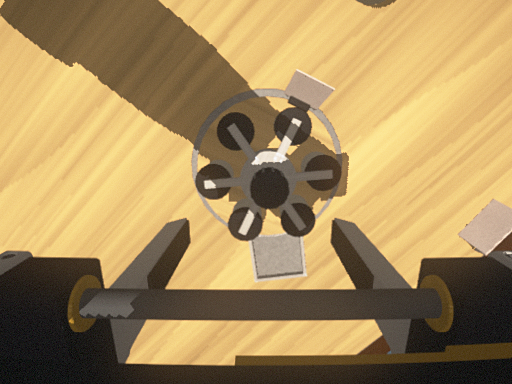

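The wrist view shows the knob at about (269,187), the card centre at about (312,90) and the ledge outer edge from (256,279) to (306,275), with its inner side around (278,236).

```bash
python3 - <<'E'
from h import *
f=np.load('w.npz');w=f['w'];o={'ee_pos':f['ee_pos'],'eef_rot':f['eef_rot']}
m=(w.max(2)<35).astype(np.uint8)
m[:, :250]=0;m[:,292:]=0;m[:160]=0;m[212:]=0
n,l,s,c=cv2.connectedComponentsWithStats(m);print(s,c)
i=1+np.argmax(s[1:,4]);uv=(s[i,0]+s[i,2]/2-.5,s[i,1]+s[i,3]/2-.5)
k=plane('wrist',uv,.141,o);print(uv,k,plane('wrist',(269,187),.141,o))
k=np.array([.5744,.1139]) 
def pol(p):
    v=p[:2]-k[:2];return np.round([np.hypot(*v),np.degrees(np.arctan2(v[1],v[0]))],3)
P=lambda u,v,z:plane('wrist',(u,v),z,o)
print('ledge',pol((P(256,279,.024)+P(306,275,.024))/2),'card',pol(P(312,90,.06)),[pol(P(*q,.1)) for q in[(296,123),(232,127),(210,184),(246,233),(307,231),(332,174)]])
R=np.array([.5744,.1139])-o['ee_pos'][:2];y=o['eef_rot'][2]
print('toolx,z cm',100*R@[np.cos(y),np.sin(y)],100*R@[-np.sin(y),np.cos(y)])
E
```

```text
[[     0      0    512    384 196608]] [[255.5 191.5]]Traceback (most recent call last):
  File "<stdin>", line 6, in <module>
    return _wrapfunc(a, 'argmax', axis=axis, out=out, **kwds)
    return bound(*args, **kwds)
ValueError: attempt to get argmax of an empty sequence
```

```bash
python3 - <<'E'
from h import *
f=np.load('w.npz');w=f['w'];o={'ee_pos':f['ee_pos'],'eef_rot':f['eef_rot']}
print(w[187,255:292:4].max(1))
for th in(50,65):
  m=(w.max(2)<th).astype(np.uint8)
  m[:, :246]=0;m[:,292:]=0;m[:160]=0;m[212:]=0
  n,l,s,c=cv2.connectedComponentsWithStats(m)
  for i in range(1,n):
    if s[i,4]>100:
      uv=(s[i,0]+s[i,2]/2-.5,s[i,1]+s[i,3]/2-.5);print(th,s[i],uv,plane('wrist',uv,.141,o))
print(plane('wrist',(269,187),.141,o))
k=np.array([.5744,.1139]) 
def pol(p):
    v=p[:2]-k[:2];return np.round([np.hypot(*v),np.degrees(np.arctan2(v[1],v[0]))],3)
P=lambda u,v,z:plane('wrist',(u,v),z,o)
print('ledge',pol((P(256,279,.024)+P(306,275,.024))/2),'card',pol(P(312,90,.06)),[pol(P(*q,.1)) for q in[(296,123),(232,127),(210,184),(246,233),(307,231),(332,174)]])
R=np.array([.5744,.1139])-o['ee_pos'][:2];y=o['eef_rot'][2]
print('toolx,z cm',100*R@[np.cos(y),np.sin(y)],100*R@[-np.sin(y),np.cos(y)])
E
```

```text
[ 52  50  52  59  54  46  50  51  48 109]
65 [ 251  168   38   40 1183] (np.float64(269.5), np.float64(187.5)) [0.57468798 0.1139458  0.141     ]
[0.57392568 0.11395532 0.141     ]
ledge [  0.179 -37.454] card [  0.119 107.272] [array([7.30000e-02, 1.09391e+02]), array([7.400e-02, 1.693e+02]), array([ 7.00000e-02, -1.30331e+02]), array([  0.074, -66.797]), array([ 0.083, -8.616]), array([ 0.076, 49.675])]
toolx,z cm 0.877852318730252 0.11721166284174031
```

Emit:
send_rows(
  series="0 0 0 0.5 0.5 0.1 1; 0 0 0 0.9 1 0.1 1; 0 0 0 0.9 2.5 0.1 1; 0 0 0 0.9 4.5 0.1 1; 0 0 0 0.9 6.5 0.1 1; 0 0 0 0.9 8.5 0.1 1; 0 0 0 0.9 10.5 0.1 1; 0 0 0 0.9 12 0.1 1; 0 0 0 0.9 13 0.1 1; 0 0 0 0.9 13.5 0.1 1",
)

```text
time_s: 3.48
ee_pos: [0.5744, 0.1141, 0.1236]
eef_rot: [-1.569, 0.002, 0.775]
force: [-1.0, 0.3, 0.8]
grip_width: 0.094
```

Emit:
send_rows(
  series="0 0 0 0 0 0 1; 0 0 0 0 0 0 1; 0 0 0 0 0 0 1; 0 0 0 0 0 0 1; 0 0 0 0 0 0 1; 0 0 0 0 0 0 1; 0 0 0 0 0 0 1; 0 0 0 0 0 0 1; 0 0 0 0 0 0 1; 0 0 0 0 0 0 1",
)

```text
time_s: 4.32
ee_pos: [0.5748, 0.1139, 0.1255]
eef_rot: [-1.571, -0.0, 0.777]
force: [-0.4, -0.0, 0.8]
grip_width: 0.0941
```

Centred on the knob with the grasp at about 0.144 m. Now closing.

Emit:
send_rows(
  series="0 0 0 0 0 0 0; 0 0 0 0 0 0 -0.3; 0 0 0 0 0 0 -1; 0 0 0 0 0 0 -1; 0 0 0 0 0 0 -1; 0 0 0 0 0 0 -1; 0 0 0 0 0 0 -1; 0 0 0 0 0 0 -1; 0 0 0 0 0 0 -1; 0 0 0 0 0 0 -1",
  newtons=40,
)

```text
time_s: 5.15
ee_pos: [0.5749, 0.114, 0.1255]
eef_rot: [-1.571, -0.0, 0.777]
force: [1.1, 0.9, -0.5]
grip_width: 0.0393
```

Emit:
send_rows(
  series="0 0 0 0 0 0 -1; 0 0 0 0 0 0 -1; 0 0 0 0 0 0 -1; 0 0 0 0 0 0 -1; 0 0 0 0 0 0 -1; 0 0 0 0 0 0 -1; 0 0 0 0 0 0 -1; 0 0 0 0 0 0 -1; 0 0 0 0 0 0 -1; 0 0 0 0 0 0 -1",
)

```text
time_s: 5.98
ee_pos: [0.5749, 0.114, 0.1255]
eef_rot: [-1.571, -0.0, 0.777]
force: [2.1, 1.4, -1.1]
grip_width: 0.0396
```

Emit:
send_rows(
  series="0 0 0 0 -0.3 0 -1; 0 0 0 0 -0.6 0 -1; 0 0 0 0 -0.9 0 -1; 0 0 0 0 -1.2 0 -1; 0 0 0 0 -1.5 0 -1; 0 0 0 0 -1.8 0 -1; 0 0 0 0 -2.0 0 -1; 0 0 0 0 -2.2 0 -1; 0 0 0 0 -2.2 0 -1; 0 0 0 0 -2.2 0 -1",
)

```text
time_s: 6.82
ee_pos: [0.5748, 0.114, 0.1467]
eef_rot: [-1.57, 0.0, 0.777]
force: [5.9, 3.0, -8.4]
grip_width: 0.0394
```

```bash
python3 - <<'E'
from h import *
o=get_obs();print(o['ee_pos'],o['force'],o['grip_width'],o['qpos'])
for n in('scene','side'):
  w=camera(n);np.save(n+'2.npy',w)
a=np.load('scene2.npy')[150:250,235:355];b=np.load('side2.npy')[165:265,170:270]
cv2.imwrite('pics/lift.png',np.hstack([cv2.resize(x,None,fx=3.5,fy=3.5,interpolation=2) for x in(a,b)])[:,:,::-1])
E
```

```text
[0.57480843 0.11397258 0.14673524] [ 5.93671933  2.97502117 -8.36998992] 0.03938615243604248 [ 1.33167224e-01  4.31362882e-01  1.48281043e+00  1.72220038e-04
  1.22785038e+00 -6.44253813e-01]
```

View pics/lift.png

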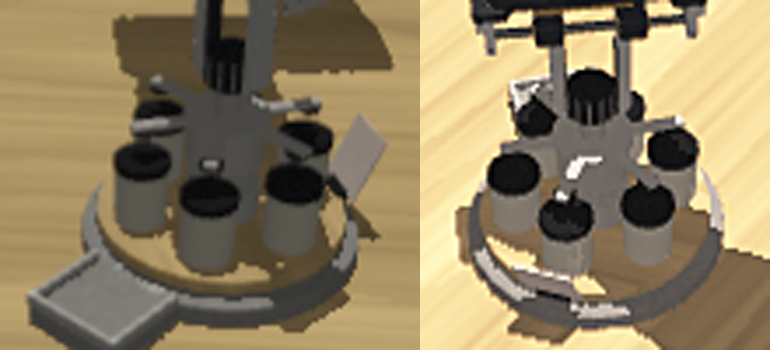

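Both views show the clamp arms raised well clear of the lids, and the carousel hasn't turned. The spring load is about 8.4 N. Now turning −147° (+29.4 units about tool y).

Emit:
send_rows(
  series="0 0.5 0 0 0 0 -1; 0 1.2 0 0 0 0 -1; 0 2 0 0 0 0 -1; 0 3 0 0 0 0 -1; 0 4 0 0 0 0 -1; 0 5 0 0 0 0 -1; 0 6 0 0 0 0 -1; 0 7 0 0 0 0 -1; 0 8 0 0 0 0 -1; 0 9 0 0 0 0 -1",
)

```text
time_s: 7.75
ee_pos: [0.5749, 0.1139, 0.1467]
eef_rot: [-1.571, 0.0, -0.012]
force: [6.9, 2.3, -8.6]
grip_width: 0.0392
```

Emit:
send_rows(
  series="0 1 0 0 0 0 -1; 0 2 0 0 0 0 -1; 0 3 0 0 0 0 -1; 0 4 0 0 0 0 -1; 0 5 0 0 0 0 -1; 0 6 0 0 0 0 -1; 0 7 0 0 0 0 -1; 0 8 0 0 0 0 -1; 0 9 0 0 0 0 -1; 0 10 0 0 0 0 -1",
)

```text
time_s: 8.58
ee_pos: [0.5749, 0.1139, 0.1467]
eef_rot: [-1.571, 0.0, -0.885]
force: [6.7, 3.3, -9.2]
grip_width: 0.0393
```

Emit:
send_rows(
  series="0 1 0 0 0 0 -1; 0 2 0 0 0 0 -1; 0 3 0 0 0 0 -1; 0 4 0 0 0 0 -1; 0 5 0 0 0 0 -1; 0 6 0 0 0 0 -1; 0 7 0 0 0 0 -1; 0 8 0 0 0 0 -1; 0 8.7 0 0 0 0 -1; 0 9.2 0 0 0 0 -1",
)

```text
time_s: 9.42
ee_pos: [0.5749, 0.1139, 0.1467]
eef_rot: [-1.571, -0.0, -1.687]
force: [5.7, 1.4, -7.7]
grip_width: 0.0393
```

Emit:
send_rows(
  series="0 0.5 0 0 0 0 -1; 0 1 0 0 0 0 -1; 0 1.2 0 0 0 0 -1; 0 1.2 0 0 0 0 -1; 0 1.2 0 0 0 0 -1; 0 1.2 0 0 0 0 -1; 0 1.2 0 0 0 0 -1; 0 1.2 0 0 0 0 -1; 0 1.2 0 0 0 0 -1; 0 1.2 0 0 0 0 -1",
)

```text
time_s: 10.25
ee_pos: [0.5749, 0.1139, 0.1467]
eef_rot: [-1.571, -0.0, -1.788]
force: [6.6, 3.1, -9.1]
grip_width: 0.0392
```

```bash
python3 - <<'E'
from h import *
o=get_obs();print(o['ee_pos'],o['force'],o['grip_width'],o['qpos'],o['eef_rot'])
for n in('scene','side'):
  w=camera(n);np.save(n+'3.npy',w)
a=np.load('scene3.npy')[150:250,235:355];b=np.load('side3.npy')[165:265,170:270]
cv2.imwrite('pics/turn.png',np.hstack([cv2.resize(x,None,fx=3.5,fy=3.5,interpolation=2) for x in(a,b)])[:,:,::-1])
E
```

```text
[0.57487367 0.11390434 0.14668409] [ 6.6380586   3.10604854 -9.09775394] 0.03922241521707499 [1.33068812e-01 4.31478241e-01 1.48277033e+00 9.87252312e-05
 1.22769463e+00 1.92143324e+00] [-1.57115748e+00 -3.31092082e-05 -1.78839765e+00]
```

View pics/turn.png

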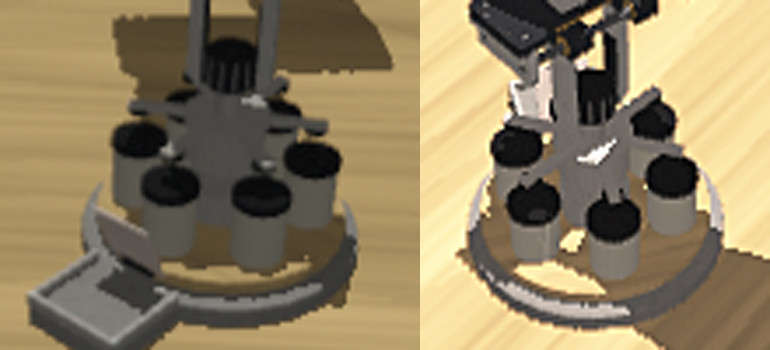

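The card is now over the ledge: card centre about crop (129,243), with the marked tub lid at (170,185). Checking the angle numerically.

```bash
python3 - <<'E'
from h import *
k=np.array([.5747,.1139])
def pol(p):
    v=p[:2]-k;return np.round([np.hypot(*v),np.degrees(np.arctan2(v[1],v[0]))],3)
A=lambda x,y:(x/3.5+235-.36,y/3.5+150-.36)
B=lambda x,y:(x/3.5+170-.36,y/3.5+165-.36)
print('card',pol(plane('scene',A(129,243),.06)))
w=np.load('scene3.npy');sub=w[205:235,258:285].astype(int)
m=((sub.sum(2)>300)&((sub[:,:,0]-sub[:,:,2])<35)).astype(np.uint8);print('\n'.join(''.join('.#'[v] for v in r) for r in m))
# lid tops (ellipse centres)
for q in[(139,138),(170,184),(261,194),(312,158)]:print('S',pol(plane('scene',A(*q),.092)))
for q in[(517,144),(534,202),(613,219),(672,175),(653,121)]:print('B',pol(plane('side',B(q[0]-420,q[1]),.092)))
for th in(-46,-38,-30):
  t=np.radians(th);print(th,proj('scene',[k[0]+.115*np.cos(t),k[1]+.115*np.sin(t),.06]))
E
```

```text
card [  0.117 -37.282]
...##......................
...##......................
..###......................
..###......................
.####......................
.######....................
.####.###..................
.###....###................
.####.....####.............
.####.......####...........
.####.........####.........
.####...........###........
.#####............#........
.#####.....................
..####.....................
...####....................
...#####...................
.#######...................
###..#####.................
##...#####.................
....#######................
..#######.##...............
.########..................
########...................
######.....................
#####......................
####.......................
#####................###...
#######...............#####
#########...............###
S [ 6.8000e-02 -9.2015e+01]
S [  0.074 -35.212]
S [ 0.072 20.059]
S [6.8000e-02 7.6801e+01]
B [ 0.067 25.17 ]
B [7.1000e-02 8.5242e+01]
B [7.30000e-02 1.41128e+02]
B [ 6.90000e-02 -1.61173e+02]
B [ 6.50000e-02 -1.02207e+02]
-46 [267.1166744 215.8904244]
-38 [271.48255154 218.56064828]
-30 [276.49989325 220.89649696]
```

```bash
python3 -c "
from station import *
print(hand_in());o=get_obs();print(o['ee_pos'],o['grip_width'],o['force'])"
```

```text
the job is handed in; nothing more can be done
None
the job is handed in; nothing more can be done
```

The job is handed in, at about 10.3 s of the 51 s allowed. The arm gripped the knob at 40 N, lifted it 21 mm, and turned the carousel 147° clockwise without regripping. It is still holding the knob up.

- **Centring:** The card measured at about -37°, and the six lids at about -38° on average. The ledge was measured at -37.5° to -38.5°, so the error is about 1° against the roughly 8° allowed.
- **Knob up:** The tool height stayed at 146.7 mm through the turn, which puts the knob at about 162 mm. The pull stayed at 8–9 N, which matches the spring. Pictures after the lift and after the turn show the clamp arms clear of the lids.
- **Spread between checks:** Single lid readings scattered by up to about 5° around their average because I picked the points by eye in the pictures. The averages from the two cameras agreed.
- **Not checked:** I took no picture of the mug, reel or loose tub afterwards; the planned path kept well away from them. The state could not be read after hand-in, and no verdict was given.

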